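# Level the towel-closet shelf riser and hold the spirit level down

### The arm

A 6-joint arm with a two-finger parallel gripper is mounted at the origin on the work surface. World frame = base frame: x ahead of the robot, y to its left, z up, the work surface at z = 0. Lengths are in mm, angles in rad, forces in N, time in s.
With the tool pointing down it reaches from about 350 to 975 mm from the base axis. Payload 7.1 kg.
Tool frame: the origin (TCP) lies between the finger pads; the fingertips stand 14 mm ahead of it and the grasp point (between the pads) lies 5 mm behind it; z points along the fingers, y is the line along which they close (so a half turn about z gives the same grasp; the last joint's range is limited). The gripper opens to 88 mm and grips with 3 to 60 N. Pads are 20 mm wide; open, the fingers measure 115 mm over their backs; the gripper's body (75 mm by 178 mm) begins 61 mm behind the grasp point.
Start: joints at [1.329, 0.423, 1.63, -0, 1.089, -0.019], TCP at [138.07, 609.542, 236.675] pointing down, gripper open.
Joint ranges: [-3, 3], [-0.9, 2.11], [0.09, 2.58], [-1.31, 4.45], [0.11, 2.69], [-2.54, 2.54]. Speed limits (rad/s): [2.39, 2.39, 3.01, 3.14, 3.14, 3.14].

### API

Orientations are given as a rotation vector (axis times angle).
In Python, from workcell import ctrl gives the robot as it stands. The module is installed in compiled form; this text tells all that it offers.
- The arm moves only by the tool servo_tool, never from a script. Its argument "plan" is a list of rows, each a list of 3 entries, a list of its own where there are three numbers: the closure, from 0 (fully open) to 1 (shut), then the shift along the world's x, y, z in mm, then the turn about the world's z in degrees. In form: [[hand, [x, y, z], yaw], ...]. A call has 1 to 10 rows; each row is the pose to reach, as a shift and turn from the pose commanded when the call began; what a row does not reach only later rows make up. A row lasts 1/12 s, in which the tool goes at most 41.7 mm and 7.16 degrees, less where a joint would pass 70% of its speed; a pose out of reach is approached as far as the arm can. A call with a gripper value outside its range is refused whole. The fingers move at their own pace and stop on an object; the grip force is fixed at half the most. Time passes only in rows, so rows that repeat a pose let the fingers close. It gives the time, the measured TCP pose, the force, the opening and the grip force at its end, in the units of the state.
- ctrl.get_obs(): the state, without advancing time (a new reading comes with each control period).
- ctrl.get_image(name): name is "scene" or "top"; returns the picture (384x512x3 uint8, blue, green, red); there is no depth.
- ctrl.camera_info(name): a dict with "fovy" (degrees; the focal length in pixels is half the picture's height over the tangent of half this angle, whatever the lens; pixels are square), "cx", "cy" (the principal point, pixels), "k1" (the pictures are not rectified: a ray, as slopes to the right and down, at radius r is drawn at 1 + k1 r^2 times it, then the intrinsics apply), "rvec" (rotation vector, rad) and "tvec" (3), from world to camera coordinates, as OpenCV has them. Camera axes: x right, y down, z forward; pixel columns grow to the right and rows downward; lengths in mm; the calibration is good to about 2 mm. A picture is of the moment at which its call begins. camera_info takes no time and is no camera call.
- ctrl.close_job(): hands the job in; it is judged then, once.
The state is a dict: "t": time; "qpos": joint angles; "qvel": joint speeds; "joint_torque": joint torques, N m; "ee_pos": TCP position; "orientation": TCP orientation; "ft_force": force on the tool from outside, world axes, zero at the start; "moment": the same for the moment, N m; "width": finger opening in mm; "grasp_force": force on a finger pad.
Only numpy, scipy, OpenCV 4.12 (cv2) and the standard library are available. Lean on these libraries where they do the work, as an engineer would, in place of code of your own. Each camera call takes 0.05 s, during which the arm holds its last target. There are 200 camera calls.

### The job

Lay the yellow spirit level lengthwise on the low white shelf and let go of it, then turn the black knob of the shelf's levelling foot until the bubble lies between the two black lines of the vial. Finally press down gently on top of the spirit level so that it is held flat on the shelf with the bubble still between the lines, and finish while still pressing it; leave the tumbler, the bottle and the basket where they stand.

Things in the scene. Friction and masses are not known exactly. Their poses are not given: they have to be found in the camera images.
- level: Yellow spirit level, 180 x 28 x 46 mm (length x, width y, height z), about 0.3 kg, at the start on the worktop right of the shelf. Origin: centre of its underside. Its middle 80 mm is 28 mm high and carries the vial; the end blocks are 46 mm high, each with a black rubber pressing pad on top at x = +-64 mm. Grasp it from above at the middle, across its 28 mm width.
- bubble (a joint): Slope that the bubble shows, in rad: 0 when it lies midway between the black lines, + when it stands towards the level's +x end (that end is higher), stops at +-0.0367. The bubble stands 6 mm off the middle for each 0.01 rad (22 mm at the stops) and settles in about 1 s. Wholly between the lines is within +-0.0067 rad (4 mm).
- bubble_mid (a point): Top of the bubble's middle, 45 mm above the level's underside. The bubble is a dark oval with a white middle, 14 mm long, on the yellow-green vial (diameter 16 mm, along the level's x, centred, top at 44 mm); the vial's two black lines are at x = +-12 mm.
- shelf: White board 120 x 400 x 18 mm. Origin: on its hinge line, at the board's underside, 62 mm above the worktop; y runs along the board to the foot (board y -30 to +370 mm), z up, top at z = 18 mm. It tips about its x axis as the foot is turned; at the start the foot end is 0.01 to 0.05 rad too low.
- shelf_spot (a point): Point on the shelf's top where the middle of the spirit level fits best: x = 0, y = 120 mm in the shelf's frame, 190 mm from the knob's axis. Lay the level along the shelf's y axis, either way round.
- foot (a joint): Angle of the foot's knob, 0 to 5 rad, near 0 at the start. Grows clockwise seen from above, which raises the foot end: per rad 0.016 rad of slope (about 10 mm of bubble travel), and the knob rises 5 mm. Stiff (0.25 Nm), stays where it is left. The angle at which the shelf is level differs each time (1.2 to 3 rad).
- foot_grip (a point): Grip point of the black knob, on its axis, 37 mm above the shelf's top (x = 0, y = 310 mm in the shelf's frame). The grip is an upright bar 46 mm long, 14 mm thick, 32 mm tall (top 7 mm above this point) on a 48 mm disc. This point's x axis lies along the bar (along the shelf's x at joint value 0) and turns with it; pinch it from above across its 14 mm.
- tumbler: Bystander: blue tumbler, diameter 64 mm, 85 mm high, between robot and shelf. Origin: centre of its underside.
- lotion: Bystander: pale turquoise bottle, diameter 60 mm, 150 mm high, at the right. Origin: centre of its underside.
- basket: Bystander: brown slatted basket, 150 x 120 mm, 85 mm high, at the left. Origin: centre of its underside.
Mind the look-alikes: they are no part of the job. There is more than one size of the level; the job needs the smallest.

How it is judged:
By the outcome, as a careful person would: the job done as asked, in the order asked, and still so for the second after the job is handed in, while the arm keeps its last pose, push and grip.
It also fails if it takes over 72 s, if anything falls off the work surface, if the arm or the gripper's body presses on something with over 40 N, if the wrist force passes 120 N, or if a joint passes its speed limit or range.

## Working session

There is one attempt and no reset: what is moved stays moved. The work goes in short steps, Python scripts to look and compute and a tool call to move; the robot and the scene stay as the last step left them, time stands still between calls to the robot, and variables do not carry over. Pictures are saved under pics/ and viewed, at most 10 in all, crops included, and the job is handed in when it is done.

Besides the shell and the picture viewer there is one more tool, called after "Request:" as a command line: name --argument value ..., lists and objects as JSON in quotes. servo_tool: Moves the arm, as the interface text tells. Its arguments: {"type":"object","properties":{"plan":{"type":"array"}},"required":["plan"]}

```bash
mkdir -p pics
cat > h.py <<'E'
import numpy as np, cv2
from workcell import ctrl
def cam(n):
    c=ctrl.camera_info(n); f=192/np.tan(np.radians(c["fovy"])/2)
    R=cv2.Rodrigues(np.array(c["rvec"],float))[0]; t=np.array(c["tvec"],float).ravel()
    return c,f,R,t
def ray(n,u,v):
    c,f,R,t=cam(n); d=np.array([(u-c["cx"])/f,(v-c["cy"])/f]); s=d.copy()
    for _ in range(20): s=d/(1+c["k1"]*(s@s))
    return -R.T@t, R.T@np.array([s[0],s[1],1.])
def onz(n,u,v,z):
    o,d=ray(n,u,v); return o+d*(z-o[2])/d[2]
def proj(n,p):
    c,f,R,t=cam(n); q=R@np.array(p,float)+t; s=q[:2]/q[2]; s=s*(1+c["k1"]*(s@s))
    return np.array([c["cx"],c["cy"]])+f*s
E
python3 - <<'E'
from h import *
for n in("scene","top"):
    im=ctrl.get_image(n); cv2.imwrite(f"pics/{n}0.png",im)
    c,f,R,t=cam(n); print(n,f,c["cx"],c["cy"],c["k1"],-R.T@t,R[2])
a=cv2.imread("pics/scene0.png");b=cv2.imread("pics/top0.png")
o=ctrl.get_obs();print(o["ee_pos"],o["orientation"],o["t"],o["width"],o["ft_force"])
E
```

```text
scene 473.37234604378983 260.0612295139108 194.25144255359356 -0.169954138160805 [ 1752.96062072 -1102.41666797   892.47957817] [-0.61504204  0.55650718 -0.55859024]
top 388.0501614051117 256.5735383688447 186.10655401385728 -0.07839949600185314 [ 272.99101255  -16.61710515 1209.23621061] [ 0.21045772 -0.02072996 -0.97738315]
[137.95356384 609.08023184 235.98261378] [-3.49296726e-01 -3.12192264e+00  2.14023261e-03] 0.1 87.38979432254006 [-0.58010036  0.10654261 -0.8726923 ]
```

View pics/scene0.png

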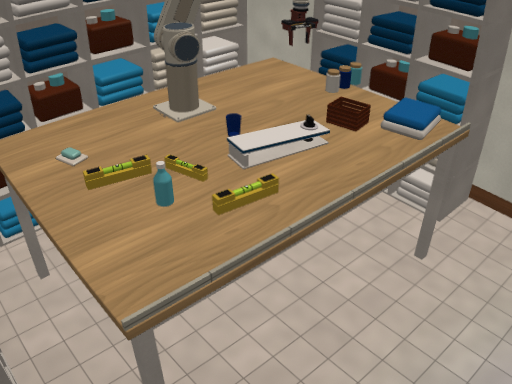

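View pics/top0.png

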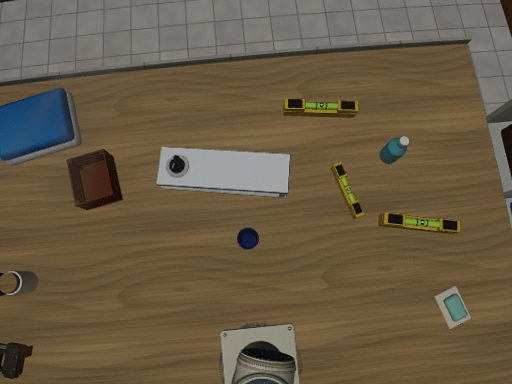

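Top view: three yellow levels at (320,106), (347,190) and (421,222). The one at (347,190) is clearly shorter, so I'll measure all three and confirm with a crop. The shelf spans (160,148)–(289,193), with the knob at about (177,165), the tumbler at (248,238), the bottle at (395,150) and the basket at (95,180).

Run:
```python
from h import *
im=cv2.imread("pics/top0.png"); hsv=cv2.cvtColor(im,cv2.COLOR_BGR2HSV)
# levels: yellow (saturated) + black pads nearby
m=cv2.inRange(hsv,(22,150,60),(45,255,255)); m=cv2.morphologyEx(m,cv2.MORPH_CLOSE,np.ones((13,13)))
for c in cv2.findContours(m,0,2)[0]:
    if cv2.contourArea(c)<100: continue
    r=cv2.minAreaRect(c); b=cv2.boxPoints(r); w=np.array([onz("top",*p,30)for p in b])
    print("level",np.round(r[0]),[round(np.linalg.norm(w[i]-w[i-1]))for i in(1,2)],w.mean(0).round())
# shelf white
m=cv2.inRange(hsv,(0,0,150),(179,60,255)); m[:100]=0;m[230:]=0; m[:,:140]=0;m[:,310:]=0
m=cv2.morphologyEx(m,cv2.MORPH_CLOSE,np.ones((5,5)))
c=max(cv2.findContours(m,0,2)[0],key=cv2.contourArea); b=cv2.boxPoints(cv2.minAreaRect(c))
w=np.array([onz("top",*p,77)for p in b]);print(b.round(1).tolist(),w.round().tolist(),[round(np.linalg.norm(w[i]-w[i-1]))for i in(1,2)])
A=cv2.resize(im[150:235,310:470],(800,425),interpolation=cv2.INTER_CUBIC)
B=cv2.resize(im[140:200,150:300],(800,320),interpolation=cv2.INTER_CUBIC)[:175]
cv2.imwrite("pics/crop1.png",np.vstack([A,B]))
```

```text
level [419. 223.] [45, 259] [ 362. -531.   30.]
level [347. 190.] [40, 182] [ 488. -320.   30.]
level [320. 108.] [61, 245] [ 768. -275.   30.]
[[156.8000030517578, 183.10000610351562], [159.1999969482422, 145.89999389648438], [289.3999938964844, 154.39999389648438], [287.0, 191.60000610351562]] [[556.0, 257.0, 77.0], [672.0, 244.0, 77.0], [605.0, -150.0, 77.0], [491.0, -129.0, 77.0]] [117, 400]
```

View pics/crop1.png

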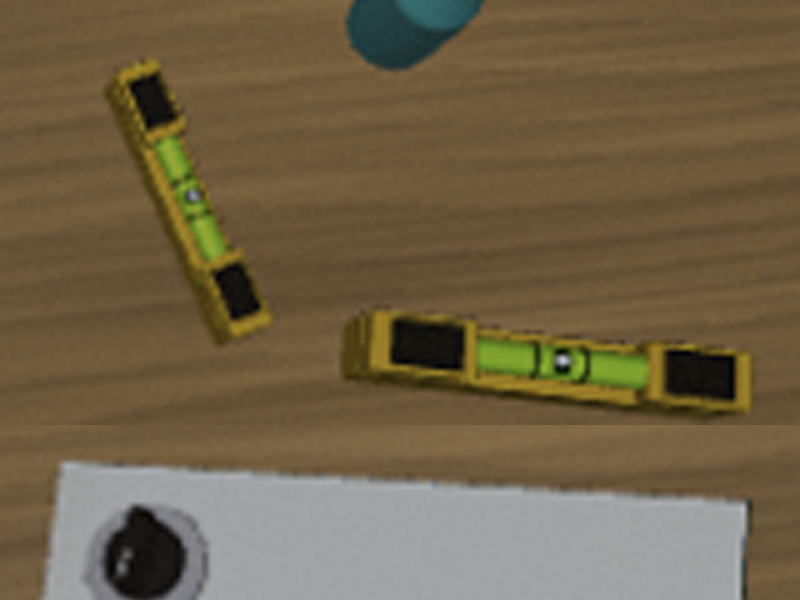

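Candidates: (419,223) is about 255 mm long, (320,108) about 245 mm and (347,190) 182 mm. The last fits the 180 mm level, and the crop confirms the vial, lines and pads. Next I'll refine the poses.

```bash
cat > m.py <<'E'
from h import *
def level(im,n,box,zp=46,zv=40):
    x0,y0,x1,y1=box; hsv=cv2.cvtColor(im,cv2.COLOR_BGR2HSV)
    k=cv2.inRange(hsv,(0,0,0),(179,255,62)); g=cv2.inRange(hsv,(33,120,110),(60,255,255))
    def blobs(m,amin):
        z=np.zeros_like(m); z[y0:y1,x0:x1]=m[y0:y1,x0:x1]
        nn,_,s,c=cv2.connectedComponentsWithStats(z); return [(s[i,4],c[i]) for i in range(1,nn) if s[i,4]>=amin]
    return blobs(k,8),blobs(g,8)
E
python3 - <<'E'
from m import *
im=cv2.imread("pics/top0.png")
k,g=level(im,"top",(325,155,372,222))
for a,c in k: print("pad",a,c.round(1),onz("top",*c,46).round(1))
for a,c in g: print("green",a,c.round(1),onz("top",*c,42).round(1))
gr=cv2.cvtColor(im,cv2.COLOR_BGR2GRAY)
print(gr[140:204:1,240].tolist()); print(gr[172,150:165].tolist(),gr[172,282:298].tolist())
o=ctrl.get_obs(); R=cv2.Rodrigues(np.array(o["orientation"]))[0]; print(R.round(3).tolist())
# shelf expected points
for n in("scene",):
    s=cv2.imread("pics/scene0.png"); A=cv2.resize(s[105:170,215:340],(800,416),interpolation=cv2.INTER_CUBIC)
    cv2.imwrite("pics/crop2.png",A)
E
```

```text
pad 64 [340.  169.8] [ 549.5 -304.3   46. ]
pad 67 [356.8 207.7] [ 426.1 -338.6   46. ]
green 105 [347.6 189.2] [ 486.7 -319.9   42. ]
[107, 106, 108, 113, 107, 102, 96, 91, 93, 88, 89, 122, 167, 163, 164, 162, 161, 161, 164, 162, 161, 162, 164, 162, 163, 163, 162, 164, 162, 162, 163, 162, 163, 165, 163, 161, 164, 164, 163, 163, 164, 162, 163, 162, 162, 164, 164, 164, 168, 126, 54, 117, 138, 120, 88, 93, 97, 99, 99, 98, 92, 89, 93, 94]
[97, 99, 98, 97, 97, 97, 94, 111, 146, 162, 160, 161, 160, 161, 162] [162, 164, 163, 162, 163, 163, 168, 60, 86, 90, 89, 87, 87, 90, 90, 90]
[[-0.975, 0.221, -0.0], [0.221, 0.975, -0.001], [0.0, -0.001, -1.0]]
```

View pics/crop2.png

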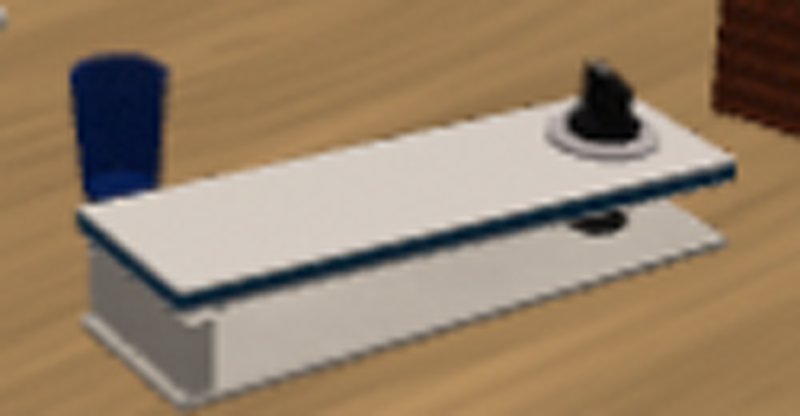

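Scene crop: the board top has corners near (80,212), (185,295), (735,168) and (600,100) in crop pixels. The knob bar stands upright at about (608,95), and the base plate is below, separated by the navy edge. I'll triangulate the top face's corners and the bar top.

```bash
cat >> m.py <<'E'
def quad(im,n,seed,thr):
    m=thr(im).astype(np.uint8); _,l=cv2.connectedComponents(m,connectivity=4); m=(l==l[seed[1],seed[0]]).astype(np.uint8)
    h=cv2.convexHull(max(cv2.findContours(m,0,1)[0],key=cv2.contourArea))
    for e in np.arange(1,15,.25):
        q=cv2.approxPolyDP(h,e,True)[:,0].astype(float)
        if len(q)==4: break
    c=max(cv2.findContours(m,0,1)[0],key=cv2.contourArea)[:,0].astype(float)
    L=[]
    for i in range(4):
        a,b=q[i],q[(i+1)%4]; d=(b-a)/np.linalg.norm(b-a); r=c-a; s=r@d; off=np.abs(r@np.array([-d[1],d[0]]))
        p=c[(off<2)&(s>3)&(s<np.linalg.norm(b-a)-3)]
        v=cv2.fitLine(p.astype(np.float32),cv2.DIST_HUBER,0,.01,.01).ravel(); 
        nrm=np.array([-v[1],v[0]]); nrm*=np.sign(((q.mean(0)-v[2:])@nrm)); L.append((nrm,nrm@v[2:]-.4))  # move out to pixel edge
    return np.array([np.linalg.solve(np.array([L[i-1][0],L[i][0]]),[L[i-1][1],L[i][1]]) for i in range(4)])
def tri(p,q):
    (a,d),(b,e)=ray("top",*p),ray("scene",*q); d=d/np.linalg.norm(d);e=e/np.linalg.norm(e)
    s=np.linalg.lstsq(np.array([d,-e]).T,b-a,rcond=None)[0]; x,y=a+s[0]*d,b+s[1]*e
    return (x+y)/2,np.linalg.norm(x-y)
E
python3 - <<'E'
from m import *
t=cv2.imread("pics/top0.png"); s=cv2.imread("pics/scene0.png")
qt=quad(t,"top",(240,170),lambda i:cv2.cvtColor(i,cv2.COLOR_BGR2GRAY)>143)
qs=quad(s,"scene",(265,138),lambda i:(i[...,0]>150)&(i.min(2)>140))
print(qt.round(1).tolist(),qs.round(1).tolist())
# match by nearest after projecting
for p in qt:
    w=onz("top",*p,77); j=np.argmin([np.linalg.norm(proj("scene",w)-q) for q in qs]); x,e=tri(p,qs[j]); print(p.round(1),qs[j].round(1),x.round(1),round(e,1))
hs=cv2.cvtColor(s,cv2.COLOR_BGR2GRAY); 
g=cv2.cvtColor(t,cv2.COLOR_BGR2GRAY)
print(g[150:182:1,162:194].tolist().__str__().replace("], ","],\n"))
print(hs[112:130,300:320].tolist().__str__().replace("], ","],\n"))
E
```

```text
[[161.39999389648438, 146.89999389648438], [288.8999938964844, 154.1999969482422], [287.1000061035156, 191.60000610351562], [156.60000610351562, 183.0]] [[329.29998779296875, 129.3000030517578], [243.3000030517578, 149.89999389648438], [226.1999969482422, 137.0], [312.0, 119.0]]
[161.4 146.9] [329.3 129.3] [674.2 242.2  61.6] 1.6
[288.9 154.2] [243.3 149.9] [ 605.6 -147.8   78.7] 0.7
[287.1 191.6] [226.2 137. ] [ 489.3 -130.6   80.4] 3.9
[156.6 183. ] [312. 119.] [561.  262.2  60.1] 1.9
[[161, 158, 158, 159, 157, 158, 160, 161, 161, 160, 159, 161, 163, 162, 161, 162, 163, 160, 163, 163, 163, 161, 162, 163, 162, 163, 161, 163, 164, 160, 164, 165],
[159, 159, 160, 158, 159, 157, 164, 161, 162, 162, 162, 163, 160, 161, 164, 163, 162, 162, 161, 162, 162, 162, 162, 162, 161, 161, 162, 161, 163, 161, 162, 162],
[161, 159, 158, 161, 160, 160, 160, 162, 161, 162, 161, 162, 162, 163, 164, 163, 160, 163, 163, 162, 163, 161, 163, 163, 164, 164, 162, 161, 162, 160, 161, 164],
[160, 158, 158, 160, 158, 160, 159, 162, 162, 160, 162, 162, 165, 162, 163, 165, 162, 167, 165, 161, 160, 161, 163, 162, 
[... 5363 characters left out ...]
10, 10, 65, 185, 204, 196, 179, 151, 134],
[192, 177, 172, 108, 27, 18, 19, 14, 9, 10, 9, 9, 11, 26, 88, 174, 201, 201, 195, 167],
[184, 170, 169, 104, 13, 18, 16, 16, 13, 7, 8, 9, 8, 14, 16, 125, 176, 199, 204, 199],
[168, 160, 170, 124, 50, 11, 12, 14, 12, 11, 12, 12, 11, 17, 40, 148, 170, 185, 202, 204],
[149, 139, 166, 167, 139, 83, 28, 9, 12, 13, 9, 11, 10, 11, 75, 157, 171, 170, 197, 205],
[182, 131, 119, 148, 166, 167, 140, 125, 101, 86, 87, 86, 84, 148, 166, 172, 174, 161, 196, 204],
[203, 201, 154, 111, 120, 138, 152, 157, 165, 168, 168, 167, 166, 172, 161, 154, 132, 155, 196, 204],
[204, 204, 203, 200, 182, 141, 126, 115, 111, 112, 113, 114, 114, 112, 123, 140, 185, 199, 203, 205]]
```

Run:
```python
from m import *
d=np.array([.1763,.9843]);x=np.array([.9843,-.1763]);k=np.array([607.5,196])
for s in(-23,0,23):
    p=[*(k+s*x),109.4]; print(s,proj("top",p).round(1),proj("scene",p).round(1))
print("disc",proj("top",[607.2,194.3,72]).round(1))
t=cv2.imread("pics/top0.png");hsv=cv2.cvtColor(t,cv2.COLOR_BGR2HSV)
print("bottle cap",onz("top",404,141,150).round(), "base",onz("top",388,157,5).round(),"tumbler",onz("top",248,238,85).round())
```

```text
-23 [172.8 169.2] [306.3 114. ]
0 [173.8 161.7] [309.8 116.1]
23 [174.7 154.2] [313.3 118.2]
disc [176.9 165. ]
bottle cap [ 592. -478.  150.] base [ 586. -478.    5.] tumbler [365.  -1.  85.]
```

Request:
servo_tool --plan '[[0, [28, -30, 0], -6], [0, [56, -60, 0], -12], [0, [84, -90, 0], -18], [0, [112, -120, 0], -24], [0, [140, -150, 0], -30], [0, [168, -180, 0], -36], [0, [196, -210, 0], -42], [0, [224, -240, 0], -48], [0, [252, -270, 0], -54], [0, [280, -300, 0], -60]]'

```text
t: 0.93
ee_pos: [418.9, 307.7, 236.6]
orientation: [-1.87, -2.524, 0.0]
ft_force: [0.9, 0.8, -0.0]
width: 87.8
grasp_force: 0.0
```

Request:
servo_tool --plan '[[0, [6, -39, 0], -6], [0, [12, -78, 0], -12], [0, [18, -117, 0], -18], [0, [24, -156, 0], -24], [0, [30, -195, 0], -30], [0, [36, -234, 0], -36], [0, [42, -273, 0], -42], [0, [48, -312, 0], -48], [0, [54, -351, 0], -54], [0, [62, -390, 0], -60]]'

```text
t: 1.77
ee_pos: [479.5, -82.4, 236.6]
orientation: [-2.881, -1.251, 0.001]
ft_force: [0.1, 0.6, -0.0]
width: 87.9
grasp_force: 0.0
```

Request:
servo_tool --plan '[[0, [2, -39, 0], -6], [0, [4, -78, 0], -12], [0, [5, -117, 0], -18], [0, [6, -156, -10], -24], [0, [7, -195, -40], -29], [0, [8, -230, -70], -31.7], [0, [8, -241, -100], -31.7], [0, [8, -241, -130], -31.7], [0, [8, -241, -130], -31.7]]'

```text
t: 2.52
ee_pos: [484.1, -320.3, 100.6]
orientation: [-3.106, -0.42, 0.012]
ft_force: [-1.0, 0.6, -0.5]
width: 87.7
grasp_force: 0.0
```

Run:
```python
from h import *
o=ctrl.get_obs(); R=cv2.Rodrigues(np.array(o["orientation"]))[0]; print(o["t"],o["ee_pos"],np.degrees(np.arctan2(R[1,1],R[0,1])),o["qpos"])
im=ctrl.get_image("top"); cv2.imwrite("pics/c3.png",cv2.resize(im[130:240,300:420],(654,600),interpolation=cv2.INTER_CUBIC))
```

```text
2.5167 [ 484.14281621 -320.34592601  100.60617771] -74.59040414516349 [-6.05017270e-01  5.49029713e-01  1.80311973e+00 -6.17620094e-05
  8.00036968e-01  6.96846477e-01]
```

View pics/c3.png

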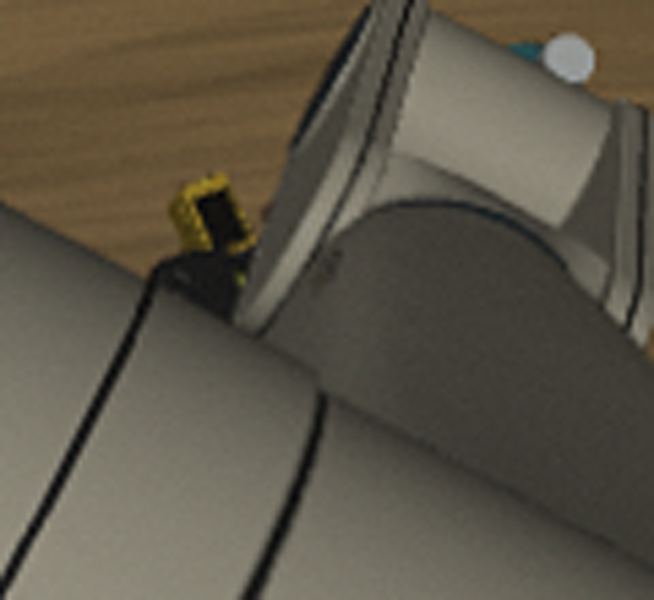

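The arm hides most of the level; its far pad shows at (220,220) in the crop, in line with the gripper. I'll let it settle while descending partway.

Request:
servo_tool --plan '[[0, [0, 0, -15], 0], [0, [0, 0, -30], 0], [0, [0, 0, -40], 0], [0, [0, 0, -40], 0], [0, [0, 0, -40], 0]]'

```text
t: 2.98
ee_pos: [488.6, -321.2, 67.7]
orientation: [3.112, 0.426, 0.001]
ft_force: [0.6, 0.3, 0.1]
width: 87.4
grasp_force: 0.0
```

Request:
servo_tool --plan '[[0, [0, 0, -12], 0], [0, [0, 0, -24], 0], [0, [0, 0, -36], 0], [0, [0, 0, -48], 0], [0, [0, 0, -48], 0], [0.4, [0, 0, -48], 0], [0.8, [0, 0, -48], 0], [1, [0, 0, -48], 0], [1, [0, 0, -48], 0], [1, [0, 0, -48], 0]]'

```text
t: 3.82
ee_pos: [488.3, -321.6, 19.2]
orientation: [3.112, 0.425, 0.001]
ft_force: [-0.1, -0.0, 1.0]
width: 58.0
grasp_force: 0.0
```

Request:
servo_tool --plan '[[1, [0, 0, 0], 0], [1, [0, 0, 0], 0], [1, [0, 0, 0], 0], [1, [0, 0, 0], 0]]'

```text
t: 4.15
ee_pos: [488.1, -321.5, 18.8]
orientation: [3.113, 0.425, 0.0]
ft_force: [0.4, 0.2, 0.0]
width: 31.3
grasp_force: 0.0
```

Request:
servo_tool --plan '[[1, [0, 0, 0], 0], [1, [0, 0, 0], 0], [1, [0, 0, 0], 0], [1, [0, 0, 0], 0]]'

```text
t: 4.48
ee_pos: [488.1, -321.5, 18.8]
orientation: [3.113, 0.425, 0.0]
ft_force: [-0.3, 1.0, 2.2]
width: 28.1
grasp_force: 30.0
```

Request:
servo_tool --plan '[[1, [0, 0, 20], 0], [1, [0, 0, 50], 0], [1, [0, 0, 85], 0], [1, [0, 6, 115], 1], [1, [5, 24, 130], 6], [1, [12, 48, 130], 12], [1, [19, 76, 130], 18], [1, [26, 104, 130], 24], [1, [33, 132, 130], 30], [1, [40, 160, 130], 36]]'

```text
t: 5.32
ee_pos: [527.7, -160.0, 148.3]
orientation: [-2.825, -1.372, 0.001]
ft_force: [0.2, -0.4, -2.5]
width: 28.0
grasp_force: 30.0
```

Request:
servo_tool --plan '[[1, [7, 28, 0], 6], [1, [14, 56, 0], 12], [1, [21, 84, 0], 17], [1, [28, 112, 0], 21], [1, [35, 136, 0], 25], [1, [41, 154, 0], 27], [1, [45, 165, 0], 28], [1, [46, 168, 0], 28.3], [1, [46, 168, 0], 28.3], [1, [46, 168, 0], 28.3]]'

```text
t: 6.15
ee_pos: [573.6, 5.9, 148.4]
orientation: [-2.41, -2.015, 0.001]
ft_force: [-0.7, -0.7, -2.5]
width: 27.7
grasp_force: 30.0
```

Request:
servo_tool --plan '[[1, [0, 0, -15], 0], [1, [0, 0, -30], 0], [1, [0, 0, -40], 0], [1, [0, 0, -40], 0], [1, [0, 0, -40], 0], [1, [0, 0, -40], 0]]'

```text
t: 6.65
ee_pos: [574.4, 6.0, 109.1]
orientation: [2.41, 2.015, 0.001]
ft_force: [1.0, 0.3, -2.1]
width: 28.1
grasp_force: 30.0
```

Request:
servo_tool --plan '[[1, [0, 1, -4], 0], [1, [0, 1, -8], 0], [1, [0, 1, -10], 0], [1, [0, 1, -10], 0], [1, [0, 1, -10], 0]]'

```text
t: 7.07
ee_pos: [574.0, 7.6, 98.6]
orientation: [-2.409, -2.016, 0.0]
ft_force: [-0.5, 0.2, -1.9]
width: 27.5
grasp_force: 30.0
```

Request:
servo_tool --plan '[[1, [0, 0, -1], 0], [1, [0, 0, -2], 0], [1, [0, 0, -2], 0], [1, [0, 0, -2], 0]]'

```text
t: 7.4
ee_pos: [574.3, 7.6, 96.9]
orientation: [2.409, 2.016, 0.001]
ft_force: [-0.6, 0.7, -0.2]
width: 27.8
grasp_force: 30.0
```

Request:
servo_tool --plan '[[1, [0, 0, -1], 0], [1, [0, 0, -2], 0], [1, [0, 0, -2], 0], [1, [0, 0, -2], 0]]'

```text
t: 7.73
ee_pos: [574.4, 7.7, 94.8]
orientation: [2.409, 2.016, 0.001]
ft_force: [1.1, 2.8, 1.6]
width: 27.8
grasp_force: 30.0
```

Request:
servo_tool --plan '[[1, [0, 0, -1], 0], [1, [0, 0, -1.5], 0], [1, [0, 0, -1.5], 0], [1, [0, 0, -1.5], 0]]'

```text
t: 8.07
ee_pos: [574.3, 7.5, 93.2]
orientation: [2.409, 2.016, 0.0]
ft_force: [0.2, 2.3, 2.3]
width: 27.8
grasp_force: 30.0
```

Request:
servo_tool --plan '[[0.9, [0, 0, 0], 0], [0.8, [0, 0, 0], 0], [0.6, [0, 0, 0], 0], [0.5, [0, 0, 0], 0], [0.4, [0, 0, 0], 0], [0.4, [0, 0, 0], 0], [0.4, [0, 0, 0], 0], [0.4, [0, 0, 0], 0]]'

```text
t: 8.73
ee_pos: [573.9, 7.4, 93.1]
orientation: [-2.41, -2.016, 0.0]
ft_force: [0.7, -0.1, 0.3]
width: 52.8
grasp_force: 0.0
```

Request:
servo_tool --plan '[[0.3, [0, 0, 5], 0], [0.2, [0, 0, 20], 0], [0, [0, 0, 50], 0], [0, [0, 0, 85], 0], [0, [0, 0, 110], 0], [0, [0, 20, 110], 7], [0, [5, 45, 110], 14], [0, [8, 75, 110], 21], [0, [12, 105, 110], 28], [0, [15, 130, 110], 35]]'

```text
t: 9.57
ee_pos: [589.2, 139.2, 203.8]
orientation: [1.684, 2.652, 0.001]
ft_force: [0.4, -0.7, -1.1]
width: 87.6
grasp_force: 0.0
```

Request:
servo_tool --plan '[[0, [4, 12, 0], 7], [0, [8, 24, 0], 14], [0, [12, 36, 0], 21], [0, [16, 48, 0], 28], [0, [18, 55, 0], 35], [0, [18, 58, -10], 42], [0, [18, 58, -30], 49], [0, [18, 58, -54], 55], [0, [18, 58, -54], 55], [0, [18, 58, -54], 55]]'

```text
t: 10.4
ee_pos: [606.2, 195.3, 148.5]
orientation: [-0.283, -3.126, 0.002]
ft_force: [0.2, 0.3, 0.3]
width: 88.0
grasp_force: 0.0
```

Run:
```python
from m import *
o=ctrl.get_obs(); R=cv2.Rodrigues(np.array(o["orientation"]))[0]; print(o["t"],o["ee_pos"],np.degrees(np.arctan2(R[1,1],R[0,1])),o["qpos"][5])
t=ctrl.get_image("top"); s=ctrl.get_image("scene"); cv2.imwrite("pics/t4.png",t); cv2.imwrite("pics/s4.png",s)
A=cv2.resize(t[140:205,150:310],(800,325),interpolation=cv2.INTER_CUBIC); B=cv2.resize(s[95:150,215:375],(800,275),interpolation=cv2.INTER_CUBIC)
cv2.imwrite("pics/c4.png",np.vstack([A,B]))
k,g=level(t,"top",(190,140,300,200))
for a,c in k: print("pad",a,c.round(1),onz("top",*c,122).round(1))
for a,c in g: print("green",a,c.round(1),onz("top",*c,118).round(1))
```

```text
10.4 [606.21079665 195.30775713 148.50175908] 79.65076132124913 -1.0971792007854524
pad 165 [193.  150.8] [631.1 135.5 122. ]
pad 76 [215.3 164.2] [583.9  73.2 122. ]
pad 77 [259.1 166.9] [562.9 -52.7 122. ]
pad 17 [214.2 170.4] [565.5  77.9 122. ]
pad 9 [226. 172.] [557.4  44.2 122. ]
pad 12 [240.5 173. ] [550.2   2.7 122. ]
pad 15 [258.1 173.6] [543.4 -47.8 122. ]
pad 31 [191.  194.7] [500.5 149.5 122. ]
pad 17 [282.2 193.8] [ 477.4 -110.4  122. ]
green 43 [228.2 166. ] [575.8  36.6 118. ]
green 30 [237.2 166.7] [571.1  10.7 118. ]
green 9 [242.6 167.2] [567.9  -4.8 118. ]
green 24 [248.1 167.1] [566.7 -20.8 118. ]
```

View pics/c4.png

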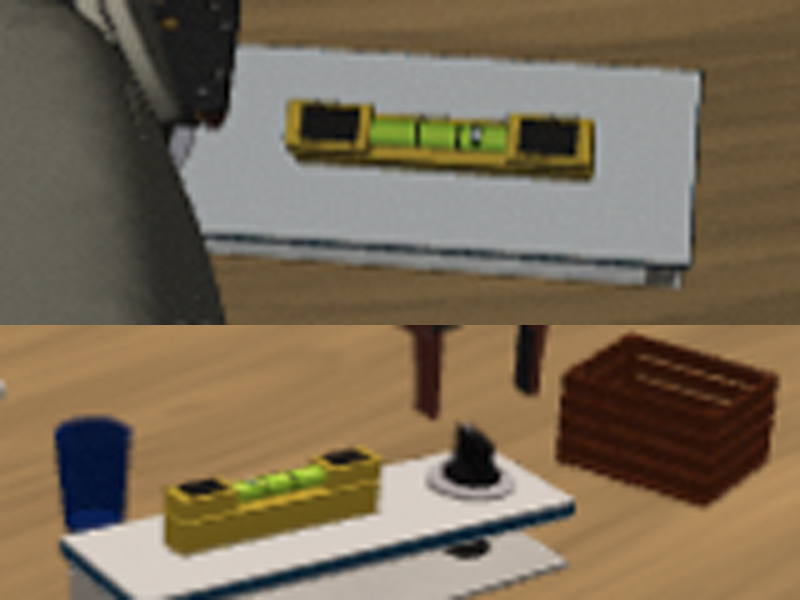

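The level lies flat along the shelf, its pads 127.6 mm apart and centred at (573,10). The bubble, at crop (475,135), is against its hinge-end stop, so the foot must be raised by more than 2 rad. The fingers straddle the knob, so I'll descend and pinch it.

Request:
servo_tool --plan '[[0, [0, 0, -12], 0], [0, [0, 0, -24], 0], [0, [0, 0, -36], 0], [0, [0, 0, -50], 0], [0, [0, 0, -50], 0], [0.3, [0, 0, -50], 0], [0.6, [0, 0, -50], 0], [0.8, [0, 0, -50], 0], [1, [0, 0, -50], 0], [1, [0, 0, -50], 0]]'

```text
t: 11.33
ee_pos: [607.4, 195.7, 99.8]
orientation: [0.278, 3.128, 0.001]
ft_force: [0.5, -1.1, -0.5]
width: 58.2
grasp_force: 0.0
```

Request:
servo_tool --plan '[[1, [0, 0, 0], 0], [1, [0, 0, 0], 0], [1, [0, 0, 0], 0], [1, [0, 0, 0], 0], [1, [0, 0, 0], 0], [1, [0, 0, 0], 0], [1, [0, 0, 0], 0], [1, [0, 0, 0], 0]]'

```text
t: 12.0
ee_pos: [607.0, 195.3, 99.1]
orientation: [-0.279, -3.129, 0.001]
ft_force: [1.0, -0.9, -0.7]
width: 14.7
grasp_force: 28.7
```

Request:
servo_tool --plan '[[1, [0, 0, 0.5], -6], [1, [0, 0, 1], -12], [1, [0, 0, 1.6], -18], [1, [0, 0, 2.1], -24], [1, [0, 0, 2.6], -30], [1, [0, 0, 3.1], -36], [1, [0, 0, 3.7], -42], [1, [0, 0, 4.2], -48], [1, [0, 0, 4.7], -54], [1, [0, 0, 5.2], -60]]'

```text
t: 12.83
ee_pos: [607.2, 195.4, 104.3]
orientation: [1.81, 2.567, -0.001]
ft_force: [0.5, -0.4, -1.2]
width: 13.8
grasp_force: 30.0
```

Request:
servo_tool --plan '[[1, [0, 0, 0.5], -6], [1, [0, 0, 1], -12], [1, [0, 0, 1.6], -18], [1, [0, 0, 2.1], -24], [1, [0, 0, 2.6], -30], [1, [0, 0, 3.1], -36], [1, [0, 0, 3.7], -42], [1, [0, 0, 4.2], -48], [1, [0, 0, 4.7], -54], [1, [0, 0, 5.2], -60]]'

```text
t: 13.67
ee_pos: [607.5, 194.8, 109.4]
orientation: [2.85, 1.317, 0.0]
ft_force: [2.0, -3.7, -1.6]
width: 13.4
grasp_force: 30.0
```

Request:
servo_tool --plan '[[1, [0, 0, 0], 0], [1, [0, 0, 0], 0], [1, [0, 0, 0], 0], [1, [0, 0, 0], 0], [1, [0, 0, 0], 0], [1, [0, 0, 0], 0], [1, [0, 0, 0], 0], [1, [0, 0, 0], 0], [1, [0, 0, 0], 0], [1, [0, 0, 0], 0]]'

```text
t: 14.5
ee_pos: [606.9, 194.9, 109.3]
orientation: [2.847, 1.327, -0.001]
ft_force: [0.9, -4.4, -1.3]
width: 13.8
grasp_force: 30.0
```

```bash
cat >> m.py <<'E'
def bub(n,box,k,file):
    o=ctrl.get_obs(); R=cv2.Rodrigues(np.array(o["orientation"]))[0]; print(o["t"],np.round(o["ee_pos"],1),np.degrees(np.arctan2(R[1,1],R[0,1])).round(1),o["width"],np.round(o["moment"],2),o["qpos"][5].round(2))
    im=sum(ctrl.get_image(n).astype(float) for _ in range(4))/4; im=im.astype(np.uint8); cv2.imwrite(f"pics/{file}_full.png",im)
    x0,y0,x1,y1=box; cv2.imwrite(f"pics/{file}.png",cv2.resize(im[y0:y1,x0:x1],None,fx=k,fy=k,interpolation=cv2.INTER_CUBIC)); return im
E
python3 - <<'E'
from m import *
t=bub("top",(205,150,275,185),11,"b1"); o=level(t,"top",(200,150,280,185))
p=[c for a,c in o[0] if a>50]; print([c.round(1) for c in p])
p=sorted(p,key=lambda c:c[0]); a,b=p[0],p[-1]
# profile along pad-to-pad axis, averaged over 5 lateral samples
s=np.arange(-40,40.1,2); L=(b-a)/128; nrm=np.array([-L[1],L[0]])/np.linalg.norm(L)
for off in(-1,0,1):
    P=(a+b)/2+s[:,None]*L+off*nrm; v=cv2.remap(t.min(2),P[:,0].astype(np.float32)[:,None],P[:,1].astype(np.float32)[:,None],cv2.INTER_LINEAR).ravel(); w=cv2.remap(t[...,1],P[:,0].astype(np.float32)[:,None],P[:,1].astype(np.float32)[:,None],cv2.INTER_LINEAR).ravel()
    print(off,[(int(x),int(i),int(j)) for x,i,j in zip(s,v,w)])
E
```

```text
14.5 [606.9 194.9 109.3] -40.0 13.81332807850379 [-1.22 -0.26 -0.2 ] 0.99
[array([216. , 163.9]), array([259.9, 167. ])]
-1 [(-40, 31, 92), (-38, 37, 123), (-36, 39, 131), (-34, 39, 132), (-32, 39, 132), (-30, 39, 133), (-28, 39, 134), (-26, 39, 135), (-24, 39, 135), (-22, 39, 132), (-20, 38, 130), (-18, 38, 129), (-16, 36, 120), (-14, 31, 96), (-12, 20, 48), (-10, 30, 91), (-8, 39, 132), (-6, 38, 131), (-4, 38, 130), (-2, 37, 127), (0, 36, 124), (2, 33, 116), (4, 43, 105), (6, 64, 93), (8, 71, 93), (10, 52, 73), (12, 26, 53), (14, 34, 112), (16, 38, 134), (18, 40, 136), (20, 39, 134), (22, 38, 131), (24, 38, 129), (26, 38, 128), (28, 38, 129), (30, 38, 128), (32, 37, 127), (34, 38, 127), (36, 38, 129), (38, 39, 129), (40, 42, 126)]
0 [(-40, 36, 105), (-38, 44, 144), (-36, 46, 153), (-34, 47, 154), (-32, 46, 153), (-30, 47, 153), (-28, 47, 153), (-26, 48, 155), (-24, 48, 155), (-22, 48, 156), (-20, 48, 156), (-18, 49, 159), (-16, 44, 140), (-14, 36, 108), (-12, 26, 64), (-10, 35, 102), (-8, 47, 153), (-6, 47, 155), (-4, 47, 155), (-2, 47, 154), (0, 47, 156), (2, 37, 130), (4, 55, 115
[... 196 characters left out ...]
 (32, 47, 154), (34, 47, 154), (36, 47, 154), (38, 47, 156), (40, 46, 140)]
1 [(-40, 36, 105), (-38, 46, 145), (-36, 49, 158), (-34, 50, 159), (-32, 50, 158), (-30, 50, 158), (-28, 49, 157), (-26, 50, 158), (-24, 50, 158), (-22, 51, 159), (-20, 51, 159), (-18, 50, 161), (-16, 46, 146), (-14, 39, 116), (-12, 31, 83), (-10, 38, 110), (-8, 49, 158), (-6, 49, 159), (-4, 49, 159), (-2, 49, 159), (0, 49, 160), (2, 40, 136), (4, 46, 113), (6, 87, 105), (8, 87, 97), (10, 68, 77), (12, 27, 39), (14, 41, 117), (16, 49, 159), (18, 51, 160), (20, 50, 159), (22, 50, 159), (24, 51, 160), (26, 51, 159), (28, 51, 158), (30, 50, 157), (32, 50, 158), (34, 49, 158), (36, 49, 158), (38, 48, 156), (40, 46, 140)]
```

View pics/b1.png

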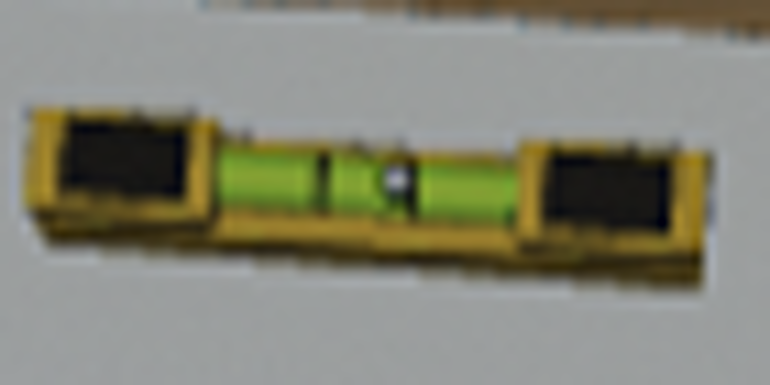

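The bubble's white middle is at crop (397,178), +7.8 mm from midway between the lines (325 and 408), towards the hinge. About 0.75 rad more is needed.

Request:
servo_tool --plan '[[1, [0, 0, 0.5], -6], [1, [0, 0, 1], -12], [1, [0, 0, 1.6], -18], [1, [0, 0, 2.1], -24], [1, [0, 0, 2.6], -30], [1, [0, 0, 3.1], -36], [1, [0, 0, 3.6], -41], [1, [0, 0, 3.6], -41], [1, [0, 0, 3.6], -41], [1, [0, 0, 3.6], -41]]'

```text
t: 15.53
ee_pos: [606.8, 194.1, 112.8]
orientation: [3.13, 0.246, -0.002]
ft_force: [0.7, -9.3, -1.8]
width: 13.8
grasp_force: 30.0
```

Request:
servo_tool --plan '[[1, [0, 0, 0], 0], [1, [0, 0, 0], 0], [1, [0, 0, 0], 0], [1, [0, 0, 0], 0], [1, [0, 0, 0], 0], [1, [0, 0, 0], 0], [1, [0, 0, 0], 0], [1, [0, 0, 0], 0], [1, [0, 0, 0], 0], [1, [0, 0, 0], 0]]'

```text
t: 16.37
ee_pos: [606.8, 194.1, 112.8]
orientation: [3.13, 0.246, -0.002]
ft_force: [0.7, -9.2, -2.4]
width: 13.7
grasp_force: 30.0
```

Request:
servo_tool --plan '[[1, [0, 0, 0], 0], [1, [0, 0, 0], 0], [1, [0, 0, 0], 0], [1, [0, 0, 0], 0], [1, [0, 0, 0], 0], [1, [0, 0, 0], 0], [1, [0, 0, 0], 0], [1, [0, 0, 0], 0], [1, [0, 0, 0], 0], [1, [0, 0, 0], 0]]'

```text
t: 17.2
ee_pos: [606.8, 194.1, 112.8]
orientation: [3.13, 0.246, -0.002]
ft_force: [1.2, -9.3, -1.7]
width: 13.7
grasp_force: 30.0
```

```bash
cat >> m.py <<'E'
def off(file="b"):
    t=bub("top",(205,150,275,185),11,file); p=sorted([c for a,c in level(t,"top",(200,150,280,185))[0] if a>50],key=lambda c:c[0])
    print(len(p)); a,b=p[0],p[-1]; L=(b-a)/128; n=np.array([-L[1],L[0]])/np.linalg.norm(L); s=np.arange(-36,36.1,.5)
    P=np.array([(a+b)/2+s[:,None]*L+q*n for q in(0,.5,1)]).astype(np.float32)
    f=lambda c:cv2.remap(c,P[...,0],P[...,1],cv2.INTER_LINEAR).astype(float).mean(0)
    bl=f(t[...,0]); gr=f(t[...,1]); w=np.clip(bl-58,0,None); x=(w*s).sum()/w.sum(); print("white at",x.round(2),"peak",bl.max(),"pads",a.round(1),b.round(1))
    dk=np.clip(125-gr,0,None)
    for l in(-12,12):
        k=abs(s-l)<5; print("line",l,(dk[k]*s[k]).sum()/dk[k].sum())
E
python3 -c "
from m import *
off('b2')"
```

```text
17.2 [606.8 194.1 112.8] -81.0 13.65436225266537 [-1.69 -0.3  -0.17] 1.71
2
white at 1.42 peak 124.0 pads [216.  163.9] [260.2 166.9]
line -12 -11.754357298474947
line 12 11.46883116883117
```

Request:
servo_tool --plan '[[1, [0, 0.5, 0.4], -4], [1, [0, 1, 0.7], -8], [1, [0, 1, 0.7], -8], [1, [0, 1, 0.7], -8], [0.8, [0, 1, 0.7], -8], [0.6, [0, 1, 0.7], -8], [0.3, [0, 1, 0.7], -8], [0, [0, 1, 0.7], -8], [0, [0, 1, 0.7], -8], [0, [0, 1, 0.7], -8]]'

```text
t: 18.23
ee_pos: [607.0, 197.0, 114.0]
orientation: [-3.141, -0.024, -0.0]
ft_force: [0.4, -1.1, -0.4]
width: 46.9
grasp_force: 0.0
```

Request:
servo_tool --plan '[[0, [0, 0, 5], 0], [0, [0, 0, 15], 0], [0, [0, 0, 30], 0], [0, [0, 0, 50], 0], [0, [0, 0, 65], 0], [0, [0, 0, 80], 0], [0, [0, 0, 80], 0], [0, [0, 0, 80], 0], [0, [0, 0, 80], 0], [0, [0, 0, 80], 0]]'

```text
t: 19.07
ee_pos: [606.4, 196.4, 192.9]
orientation: [3.141, 0.023, -0.003]
ft_force: [-0.7, 1.4, 0.9]
width: 87.5
grasp_force: 0.0
```

```bash
python3 -c "
from m import *
off('b3')"
```

```text
19.0667 [606.4 196.4 192.9] -89.2 87.49227060806408 [-0.04  0.17 -0.02] 1.85
2
white at 1.03 peak 124.66666666666667 pads [216.  163.4] [260.3 166.8]
line -12 -11.86844613918017
line 12 11.290111940298507
```

The bubble is at +1.0 mm relative to the pad midpoint, well within ±4 mm, and the knob is released. Next: close the fingers and press on the hinge-side pad.

Request:
servo_tool --plan '[[0.3, [-6, -30, 0], -2], [0.6, [-12, -65, 0], -4], [1, [-18, -100, 0], -6], [1, [-24, -135, 0], -8], [1, [-30, -170, 0], -10], [1, [-36, -205, 0], -10.5], [1, [-42, -235, 0], -10.5], [1, [-45, -249, 0], -10.5], [1, [-45, -249, 0], -10.5], [1, [-45, -249, 0], -10.5]]'

```text
t: 20.1
ee_pos: [561.9, -53.0, 193.7]
orientation: [-3.13, 0.268, 0.001]
ft_force: [0.3, -0.8, 0.2]
width: 24.7
grasp_force: 0.0
```

Run:
```python
from m import *
print([onz("top",*c,126).round(1).tolist() for c in([216,163.4],[260.3,166.8])])
im=bub("top",(205,140,295,200),8,"p1"); s=ctrl.get_image("scene"); cv2.imwrite("pics/p1.png",np.vstack([cv2.resize(im[145:190,200:300],(800,360),interpolation=cv2.INTER_CUBIC),cv2.resize(s[95:135,230:330],(800,240)[:1]+(240,),interpolation=cv2.INTER_CUBIC)]))
print(ctrl.get_obs()["ft_force"])
```

```text
[[584.8, 70.7, 126.0], [561.9, -55.9, 126.0]]
20.1 [561.9 -53.  193.7] -99.8 24.74471453910907 [-0.02  0.15 -0.05] 1.63
[0.12776955 1.31022333 0.7488567 ]
```

View pics/p1.png

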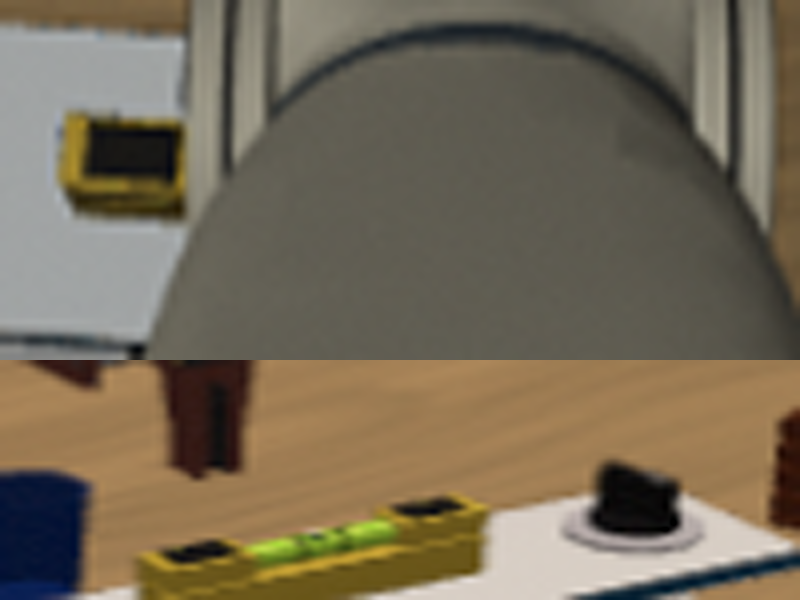

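The scene half shows the bubble at about (318,537), between the two lines. The top view of the vial is hidden by the arm. I'll go down onto the hinge-side pad (561.9, −55.9).

Request:
servo_tool --plan '[[1, [0, -2, -8], 0], [1, [0, -2, -18], 0], [1, [0, -2, -28], 0], [1, [0, -2, -38], 0], [1, [0, -2, -44], 0], [1, [0, -2, -48], 0], [1, [0, -2, -48], 0], [1, [0, -2, -48], 0]]'

```text
t: 21.02
ee_pos: [562.1, -54.5, 145.6]
orientation: [-3.13, 0.265, 0.001]
ft_force: [0.4, 0.2, 0.9]
width: 0.4
grasp_force: 0.0
```

Request:
servo_tool --plan '[[1, [0, 0, -1], 0], [1, [0, 0, -2], 0], [1, [0, 0, -3], 0], [1, [0, 0, -3], 0], [1, [0, 0, -3], 0]]'

```text
t: 21.43
ee_pos: [562.1, -54.5, 143.0]
orientation: [-3.13, 0.265, -0.0]
ft_force: [-0.2, 0.3, -0.5]
width: 0.1
grasp_force: 0.0
```

Request:
servo_tool --plan '[[1, [0, 0, -1], 0], [1, [0, 0, -2], 0], [1, [0, 0, -2], 0], [1, [0, 0, -2], 0]]'

```text
t: 21.77
ee_pos: [562.0, -54.4, 140.8]
orientation: [-3.13, 0.265, 0.0]
ft_force: [-0.5, 0.6, 0.7]
width: 0.4
grasp_force: 0.0
```

Request:
servo_tool --plan '[[1, [0, 0, -0.5], 0], [1, [0, 0, -1], 0], [1, [0, 0, -1], 0], [1, [0, 0, -1], 0]]'

```text
t: 22.1
ee_pos: [562.2, -54.5, 140.2]
orientation: [-3.13, 0.265, -0.001]
ft_force: [-1.2, 0.4, 3.7]
width: 0.6
grasp_force: 2.0
```

Request:
servo_tool --plan '[[1, [0, 0, -0.5], 0], [1, [0, 0, -1], 0], [1, [0, 0, -1], 0], [1, [0, 0, -1], 0]]'

```text
t: 22.43
ee_pos: [562.4, -54.4, 140.0]
orientation: [-3.13, 0.265, -0.001]
ft_force: [-4.2, 1.4, 11.7]
width: 0.6
grasp_force: 5.9
```

About 12 N, which is gentle and firm. I'll hold for the bubble to settle and check it.

Request:
servo_tool --plan '[[1, [0, 0, 0], 0], [1, [0, 0, 0], 0], [1, [0, 0, 0], 0], [1, [0, 0, 0], 0], [1, [0, 0, 0], 0], [1, [0, 0, 0], 0], [1, [0, 0, 0], 0], [1, [0, 0, 0], 0], [1, [0, 0, 0], 0], [1, [0, 0, 0], 0]]'

```text
t: 23.27
ee_pos: [562.4, -54.4, 140.0]
orientation: [-3.13, 0.265, -0.001]
ft_force: [-3.7, 1.3, 11.0]
width: 0.6
grasp_force: 5.8
```

Run:
```python
from m import *
s=bub("scene",(225,85,335,150),7,"f1"); print(ctrl.get_obs()["ft_force"])
# pads' height & bubble in scene: expected bubble positions along the level axis
a,b=np.array([584.8,70.7]),np.array([561.9,-55.9]); m=(a+b)/2; e=(b-a)/np.linalg.norm(b-a)
for x in(-12,-4,0,4,12): print(x,((proj("scene",[*(m+x*e),125])-[225,85])*7).round(1))
```

```text
23.2667 [562.4 -54.4 140. ] -99.7 0.589666365373054 [ 0.16  0.75 -0.  ] 1.62
[-1.7115514   1.17275975 11.87645743]
-12 [327.5 261.3]
-4 [315.  264.6]
0 [308.7 266.2]
4 [302.4 267.8]
12 [289.8 271.1]
```

View pics/f1.png

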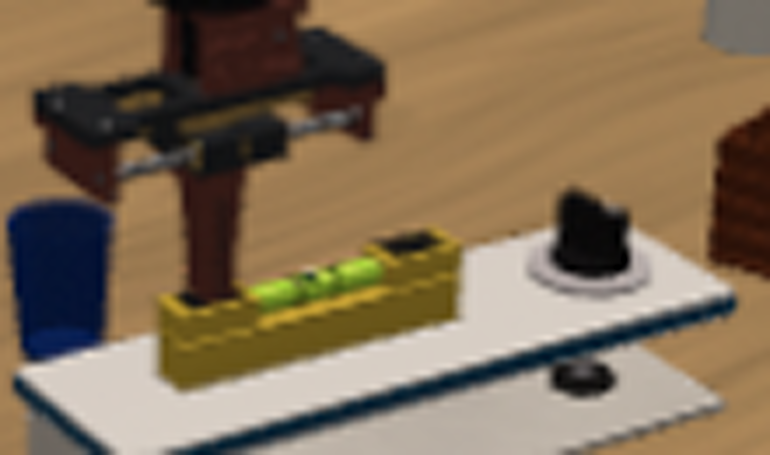

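The fingertips press the hinge-side pad at (210,295), and the bubble sits near (309,275), between the lines. One quick numeric check before handing in.

Run:
```python
from m import *
a,b=np.array([584.8,70.7]),np.array([561.9,-55.9]); m=(a+b)/2; e=(b-a)/np.linalg.norm(b-a); s=np.arange(-24,24.1,2)
im=cv2.imread("pics/f1_full.png")
for dv in(-.5,0,.5,1,1.5):
    P=np.array([proj("scene",[*(m+x*e),125]) for x in s]).astype(np.float32)+np.float32([0,dv])
    f=lambda c:cv2.remap(c,P[:,0][:,None],P[:,1][:,None],1).ravel().tolist()
    print(dv,list(zip(s.astype(int).tolist(),f(im[...,0]),f(im[...,1]))))
```

```text
-0.5 [(-24, 86, 141), (-22, 84, 142), (-20, 81, 140), (-18, 78, 136), (-16, 78, 131), (-14, 80, 125), (-12, 83, 124), (-10, 86, 129), (-8, 88, 134), (-6, 85, 136), (-4, 87, 140), (-2, 92, 143), (0, 103, 147), (2, 107, 148), (4, 108, 146), (6, 104, 142), (8, 94, 136), (10, 80, 127), (12, 78, 125), (14, 75, 123), (16, 75, 123), (18, 77, 124), (20, 80, 126), (22, 85, 129), (24, 86, 130)]
0 [(-24, 75, 160), (-22, 73, 157), (-20, 71, 149), (-18, 68, 140), (-16, 70, 133), (-14, 69, 123), (-12, 67, 120), (-10, 69, 129), (-8, 71, 139), (-6, 77, 147), (-4, 86, 156), (-2, 100, 160), (0, 116, 161), (2, 108, 147), (4, 97, 138), (6, 83, 130), (8, 70, 124), (10, 62, 122), (12, 61, 119), (14, 61, 117), (16, 65, 119), (18, 72, 132), (20, 76, 141), (22, 77, 151), (24, 75, 156)]
0.5 [(-24, 68, 180), (-22, 70, 177), (-20, 68, 169), (-18, 64, 159), (-16, 58, 144), (-14, 49, 121), (-12, 44, 115), (-10, 49, 129), (-8, 58, 147), (-6, 71, 160), (-4, 80, 164), (-2, 83, 148), (0, 80, 121), (2, 69, 109), (4, 60, 110), (6, 50, 110), (8, 45, 113), (10, 49, 120), (12, 53, 125), (14, 58, 138), (16, 63, 154), (18, 66, 174), (20, 66, 179), (22, 63, 184), (24, 61, 185)]
1 [(-24, 73, 201), (-22, 74, 204), (-20, 68, 192), (-18, 59, 179), (-16, 49, 152), (-14, 41, 129), (-12, 45, 135), (-10, 56, 159), (-8, 67, 180), (-6, 70, 176), (-4, 68, 165), (-2, 59, 129), (0, 45, 84), (2, 42, 90), (4, 42, 105), (6, 44, 115), (8, 48, 121), (10, 52, 128), (12, 56, 146), (14, 59, 171), (16, 61, 192), (18, 60, 206), (20, 59, 201), (22, 60, 198), (24, 64, 196)]
1.5 [(-24, 71, 207), (-22, 69, 205), (-20, 58, 182), (-18, 49, 161), (-16, 45, 149), (-14, 48, 149), (-12, 57, 167), (-10, 68, 193), (-8, 73, 206), (-6, 63, 179), (-4, 55, 157), (-2, 47, 127), (0, 40, 106), (2, 40, 113), (4, 44, 123), (6, 48, 129), (8, 51, 129), (10, 52, 135), (12, 53, 157), (14, 55, 177), (16, 54, 185), (18, 55, 192), (20, 58, 194), (22, 63, 199), (24, 69, 205)]
```

```bash
python3 -c "
from workcell import ctrl
print(ctrl.close_job())"
```

```text
the job is handed in; nothing more can be done
None
```

I handed the job in at about 23 s: the smallest level lies released along the shelf, the foot is turned until the bubble sits about 1 mm from midway between the lines in the top view just before pressing (a rougher scene-camera check while pressing gave 1–2.5 mm, limit 4 mm), and the closed fingertips still press its hinge-side pad with about 12 N.

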